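# Change over the food-sample station

### The job

Get the food-sample station ready for today: first take the empty cardboard core off the stand's spindle and put it in the steel pan, then put the full label roll on the spindle, all the way down. Also move every vial of yesterday's that stands in the rack into the pan, and stand every vial of today's, now on the table in front of the rack, in a rack hole of its own, fully down. Leave the packing tape, the salt shaker and the timer where they are.

Things in the scene. Friction and masses are not known exactly. Their poses are not given: they have to be found in the camera images.
- rack: grey plastic sample rack, a fixed block 66 x 250 mm and 45 mm high; origin at the centre of its underside on the table; its four holes lie in a row along its own y axis
- rack_hole0 (a point): centre of the mouth of rack hole 0 (own y = -84 mm), on the rack's top face, 45 mm above the table; round hole 36 mm wide, flat floor 35 mm below the mouth (10 mm above the table)
- rack_hole1 (a point): centre of the mouth of rack hole 1 (own y = -28 mm), on the rack's top face, 45 mm above the table; round hole 36 mm wide, flat floor 35 mm below the mouth (10 mm above the table)
- rack_hole2 (a point): centre of the mouth of rack hole 2 (own y = 28 mm), on the rack's top face, 45 mm above the table; round hole 36 mm wide, flat floor 35 mm below the mouth (10 mm above the table)
- rack_hole3 (a point): centre of the mouth of rack hole 3 (own y = 84 mm), on the rack's top face, 45 mm above the table; round hole 36 mm wide, flat floor 35 mm below the mouth (10 mm above the table)
- stand: fixed steel label-roll stand: round foot 120 mm across and 10 mm thick with an upright spindle in its centre, 22 mm in diameter, from 10 mm to 80 mm above the table, its top 8 mm tapering to 12 mm; origin at the centre of the underside
- spindle_foot (a point): where the spindle's axis meets the top of the stand's foot, 10 mm above the table; a roll that is home rests on the foot here
- pan: fixed small open steel pan, 130 mm (own x) by 176 mm (own y), a flat rim 9 mm wider on each side, walls 4 mm thick and 40 mm high, floor 4 mm above the table; origin at the centre of its underside
- core_mid (a point): the empty cardboard core, a tube 34 mm outside, 26 mm inside, 60 mm long, weight about 25 g; it starts on the spindle, resting on the foot; this point is its centre on its axis, half-way up; z along its axis
- roll_mid (a point): the full label roll, a white paper roll on a cardboard core, 56 mm outside, bore 26 mm, 60 mm high, about 120 g, standing on its end on the table; this point is its centre on its axis, half-way up; z along its axis
- old_0_mid (a point): one of yesterday's sample vials, standing in a rack hole at the start (one or two of the four names are present, the others None): capped round glass vial 32 mm in diameter and 80 mm tall, 80 g, most of it in its 12 mm steel foot; this point is its centre, half-way up; z points to the cap
- old_1_mid (a point): one of yesterday's sample vials, standing in a rack hole at the start (one or two of the four names are present, the others None): capped round glass vial 32 mm in diameter and 80 mm tall, 80 g, most of it in its 12 mm steel foot; this point is its centre, half-way up; z points to the cap
- old_2_mid (a point): one of yesterday's sample vials, standing in a rack hole at the start (one or two of the four names are present, the others None): capped round glass vial 32 mm in diameter and 80 mm tall, 80 g, most of it in its 12 mm steel foot; this point is its centre, half-way up; z points to the cap
- old_3_mid (a point): one of yesterday's sample vials, standing in a rack hole at the start (one or two of the four names are present, the others None): capped round glass vial 32 mm in diameter and 80 mm tall, 80 g, most of it in its 12 mm steel foot; this point is its centre, half-way up; z points to the cap
- fresh_0_mid (a point): one of today's sample vials, standing on the table in front of the rack at the start (three or all of the four names are present; an absent one is None): same vial as yesterday's, 32 mm in diameter and 80 mm tall, foot bevelled; this point is its centre, half-way up; z points to the cap
- fresh_1_mid (a point): one of today's sample vials, standing on the table in front of the rack at the start (three or all of the four names are present; an absent one is None): same vial as yesterday's, 32 mm in diameter and 80 mm tall, foot bevelled; this point is its centre, half-way up; z points to the cap
- fresh_2_mid (a point): one of today's sample vials, standing on the table in front of the rack at the start (three or all of the four names are present; an absent one is None): same vial as yesterday's, 32 mm in diameter and 80 mm tall, foot bevelled; this point is its centre, half-way up; z points to the cap
- fresh_3_mid (a point): one of today's sample vials, standing on the table in front of the rack at the start (three or all of the four names are present; an absent one is None): same vial as yesterday's, 32 mm in diameter and 80 mm tall, foot bevelled; this point is its centre, half-way up; z points to the cap
- tape: roll of brown packing tape, 96 mm across and 48 mm high, loose on the table; leave it alone; origin at the centre of its underside
- salt: salt shaker, 44 mm across and 90 mm high, loose; leave it alone; origin at the centre of its underside
- timer: wind-up kitchen timer, 56 mm across and 37 mm high, loose; leave it alone; origin at the centre of its underside

How it is judged:
By the outcome, as a careful person would: the job done as asked, in the order asked, and still so for the second after the job is handed in, with the robot touching nothing.
Of old_0, old_1, old_2, old_3 only 1 to 2 are there at a start; the rules pass over those that are not, and their reading is None.
Of fresh_0, fresh_1, fresh_2, fresh_3 only 3 to 4 are there at a start; the rules pass over those that are not, and their reading is None.
At some moment in a run one of roll, fresh_0, fresh_1, fresh_2, fresh_3 may be knocked a few centimetres aside while the robot is not near it.
It also fails if it takes over 210 s, if anything falls off the work surface, if the arm or the gripper's body presses on something with over 40 N, if the wrist force passes 120 N, or if a joint passes its speed limit or range.

### The arm

A 7-joint arm with a two-finger parallel gripper is mounted at the origin on a cart in front of the work surface, level with it; the furniture and walls round the work are solid. World frame = base frame: x ahead of the robot, y to its left, z up, the work surface at z = 0. Lengths are in m, angles in degrees, forces in N, time in s.
With the tool pointing down it reaches from about 0.425 to 1.025 m from the base axis. Payload 3.6 kg.
Tool frame: the origin (TCP) lies midway between the tips of the shut fingers; the grasp point (between the pads) lies 19 mm behind it; z points along the fingers, y is the line along which they close (so a half turn about z gives the same grasp; the last joint's range is limited). The gripper opens to 85 mm and grips with 20 to 120 N. Pads are 22 mm wide; open, the fingers measure 114 mm over their backs; the gripper's body (76 mm by 85 mm) begins 54 mm behind the grasp point. The pads swing forward as they close: fully open they stand 13 mm farther back than shut.
Start: joints at [59.96, 33.873, 2.773, 92.16, -1.908, 54.013, -1.931], TCP at [0.303, -0.659, 0.204] pointing down, gripper open.
Joint ranges: [-153.93, 153.93], [-27.13, 128.08], [-72.61, 78.16], [10.71, 143.7], [-87.88, 267.88], [4.46, 118.87], [-176.78, 176.78]. Speed limits (degrees/s): [147.25, 147.25, 180, 180, 180, 180, 180].

### API

Orientations are given as [roll, pitch, yaw] about the fixed x, y, z axes, in that order (R = Rz(yaw) Ry(pitch) Rx(roll)).
In Python, from cell import read_state, optics, env gives the robot as it stands. The module is installed in compiled form; this text tells all that it offers.
- The arm moves only by the tool servo_tool, never from a script. Its argument "motion" is a list of rows, each a list of 3 entries, a list of its own where there are three numbers: the shift along the tool's x, y, z in mm, then the turn, a rotation vector about the tool's x, y, z in degrees, then the gripper's target within -1 to 1 (fully open at 1, half-way at 0, shut at -1). A call has 1 to 20 rows; each row shifts and turns the commanded pose from where the row before left it, along the tool's axes as they then stand; what a row does not reach is not made up. A row lasts 1/10 s, in which the tool goes at most 50 mm and 8.59 degrees, less where a joint would pass 70% of its speed; a pose out of reach is approached as far as the arm can. A call is refused whole if a number of a shift passes 50 or a number of a turn 8.59, either way. A call with a gripper value outside its range is refused whole. The fingers move at their own pace and stop on an object; "squeeze" is the grip in N (left out, the last holds). Time passes only in rows, so rows that do not move let the fingers close. It gives the time, the measured TCP pose, the force, the opening and the grip force at its end, in the units of the state.
- read_state(): the state, without advancing time (a new reading comes with each control period).
- optics.get_image(name): name is "side" or "top" or "wrist"; returns a dict with "pixels" (384x512x3 uint8, red, green, blue), "intrinsics" (3x3 intrinsics, pixels), "rvec" (rotation vector, rad) and "tvec" (3), from world to camera coordinates, as OpenCV has them; the wrist camera has in their place "T_tool_cam" (4x4, takes a point from camera to tool coordinates, whose origin is the TCP and whose axes are the flange's). Camera axes: x right, y down, z forward; pixel columns grow to the right and rows downward; lengths in m; the calibration is good to about 2 mm. The wrist camera is an equidistant fisheye: a pixel r from the principal point sees the ray r / f radians off the axis. A picture is of the moment at which its call begins: read the wrist's pose just before it. There is no depth.
- env.job_done(): hands the job in; it is judged then, once.
The state is a dict: "time": time; "joints": joint angles; "qd": joint speeds; "effort": joint torques, N m; "position": TCP position; "ee_rot": TCP orientation; "force": force on the tool from outside, world axes, zero at the start; "ft_torque": the same for the moment, N m; "finger_gap": finger opening in m; "grasp_force": force on a finger pad.
Only numpy, scipy, OpenCV 4.12 (cv2) and the standard library are available. Lean on these libraries where they do the work, as an engineer would, in place of code of your own. Each camera call takes 0.05 s, during which the arm holds its last target. There are 200 camera calls.

## Working session

There is one attempt and no reset: what is moved stays moved. The work goes in short steps, Python scripts to look and compute and a tool call to move; the robot and the scene stay as the last step left them, time stands still between calls to the robot, and variables do not carry over. Pictures are saved under pics/ and viewed, at most 14 in all, crops included, and the job is handed in when it is done.

Besides the shell and the picture viewer there is one more tool, called as name(argument=value, ...) on one line, values as JSON. servo_tool: Moves the arm, as the interface text tells. Its arguments: {"type":"object","properties":{"motion":{"type":"array"},"squeeze":{"type":"number"}},"required":["motion"]}

```bash
mkdir -p pics; cat > h.py <<'E'
import numpy as np, cv2
from cell import read_state, optics, env
def cap(n):
    im=optics.get_image(n); np.savez(f'{n}.npz',**{k:np.array(v) for k,v in im.items()}); return im
def save(im,f,scale=1.5):
    p=cv2.cvtColor(im['pixels'],cv2.COLOR_RGB2BGR)
    cv2.imwrite('pics/'+f,cv2.resize(p,None,fx=scale,fy=scale,interpolation=cv2.INTER_CUBIC))
def proj(im,P):
    return cv2.projectPoints(np.array(P,float).reshape(-1,3),np.array(im['rvec']),np.array(im['tvec']),np.array(im['intrinsics']),None)[0].reshape(-1,2)
def unproj(im,uv,z):
    R=cv2.Rodrigues(np.array(im['rvec'],float))[0];t=np.array(im['tvec'],float).ravel()
    d=np.linalg.inv(np.array(im['intrinsics']))@np.c_[np.array(uv,float).reshape(-1,2),np.ones(len(np.array(uv).reshape(-1,2)))].T
    d=(R.T@d).T; C=-R.T@t
    return C+d*((z-C[2])/d[:,2])[:,None]
def load(n):
    return dict(np.load(f'{n}.npz'))
E
python3 - <<'E'
from h import *
s=read_state();print(s)
for n in('top','side'):
    im=cap(n);save(im,n+'0.png');R=cv2.Rodrigues(np.array(im['rvec']))[0];print(n,-R.T@np.array(im['tvec']).ravel(),R[2],im['intrinsics'])
E
```

```text
{'time': 0.0, 'joints': array([59.96014495, 33.92466448,  2.76773355, 92.23665888, -1.90923887,
       54.01373282, -1.93143162]), 'qd': array([-0.07822157, -0.05319956,  0.07365227, -0.08567334, -0.05459658,
        0.02634435, -0.06368831]), 'effort': array([-5.93068107e-04, -5.48686194e+01,  1.54646404e+00, -1.98123014e+01,
        9.47488501e-03,  8.82102147e-03,  2.98270686e-05]), 'position': array([ 0.30238446, -0.65794206,  0.20265292]), 'ee_rot': array([-1.79871238e+02,  6.36002199e-03,  2.46856859e+01]), 'force': array([0.45021221, 0.29690965, 0.92383037]), 'ft_torque': array([0.03473099, 0.04565912, 0.00109304]), 'grasp_force': 0.0, 'finger_gap': 0.08536103335677075}
top [0.3551505  0.01023333 1.57903294] [ 0.13232128  0.00183651 -0.99120518] [[499.36577376   0.         257.11892195]
 [  0.         499.36577376 183.98617115]
 [  0.           0.           1.        ]]
side [0.45250286 0.76206959 1.17250159] [ 0.05815555 -0.55649881 -0.8288106 ] [[491.13773425   0.         260.21210971]
 [  0.         491.13773425 197.68029116]
 [  0.           0.           1.        ]]
```

View pics/top0.png

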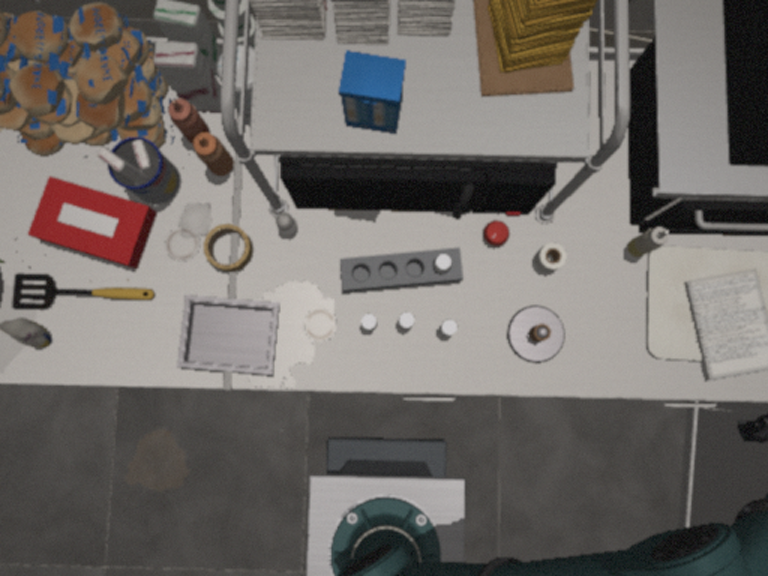

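View pics/side0.png

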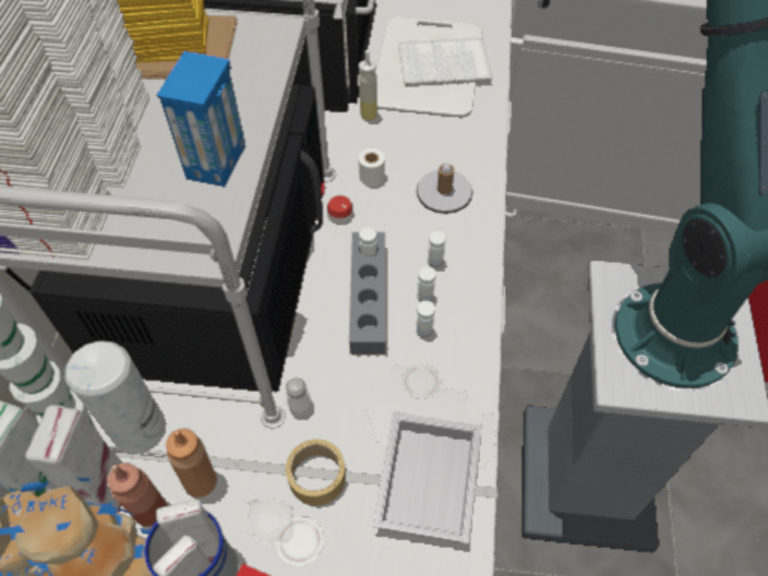

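The top view shows caps of three fresh vials at (369,322), (406,321) and (448,327), an old vial cap at (443,262), the roll at (552,257), the spindle with core at (540,331), the pan around (229,335) and the rack from (341,275) to (462,265). The side view agrees.

```bash
python3 - <<'E'
from h import *
T=load('top');S=load('side')
def t(n,uv,z,uv2=None):
    a=unproj(T,np.array(uv)/1.5,z)[0]; o=unproj(S,np.array(uv2)/1.5,z)[0] if uv2 else None
    print(n,a.round(4),None if o is None else o.round(4))
t('f_a',(369,321),.08,(426,308)); t('f_b',(406,320),.08,(427,275)); t('f_c',(448,326),.08,(437,240))
t('old',(443,262),.09,(368,235)); t('roll',(552,256),.06,(372,157)); t('spin',(540,330),.08,(446,168))
t('foot',(537,334),.01,(445,191))
for c in [(341,259),(459,249),(462,279),(344,291)]: t('rackc',c,.045)
for c,d in zip([(361,273),(388,270),(415,268)],[(368,321),(368,296),(368,271)]): t('hole',c,.045,d)
for c in [(187,296),(279,300),(274,376),(179,369)]: t('pan',c,.04)
for c in [(393,413),(480,424),(469,544),(376,530)]: print('panS',unproj(S,np.array(c)/1.5,.04)[0])
t('salt',(287,222),.09,(297,383));t('timer',(497,232),.037)
E
```

```text
f_a [0.4635 0.0442 0.08  ] [0.4637 0.0458 0.08  ]
f_b [ 0.4673 -0.0298  0.08  ] [ 0.4678 -0.0261  0.08  ]
f_c [ 0.4573 -0.1141  0.08  ] [ 0.4557 -0.1093  0.08  ]
old [ 0.5851 -0.1015  0.09  ] [ 0.5854 -0.0987  0.09  ]
roll [ 0.6076 -0.3275  0.06  ] [ 0.607  -0.3302  0.06  ]
spin [ 0.4538 -0.2982  0.08  ] [ 0.4513 -0.2968  0.08  ]
foot [ 0.4499 -0.3063  0.01  ] [ 0.4488 -0.2982  0.01  ]
rackc [0.5932 0.1065 0.045 ] None
rackc [ 0.6201 -0.1378  0.045 ] None
rackc [ 0.5575 -0.1447  0.045 ] None
rackc [0.5266 0.0982 0.045 ] None
hole [0.5649 0.0642 0.045 ] [0.5658 0.0625 0.045 ]
hole [0.5725 0.0086 0.045 ] [0.5727 0.0085 0.045 ]
hole [ 0.5781 -0.0472  0.045 ] [ 0.5799 -0.0481  0.045 ]
pan [0.5089 0.4222 0.04  ] None
pan [0.5052 0.232  0.04  ] None
pan [0.3497 0.2354 0.04  ] None
pan [0.3591 0.4296 0.04  ] None
panS [0.50175396 0.23527378 0.04      ]
panS [0.35595071 0.23903624 0.04      ]
panS [0.36433797 0.43726916 0.04      ]
panS [0.50665808 0.43190144 0.04      ]
salt [0.6593 0.2154 0.09  ] [0.662  0.2226 0.09  ]
timer [ 0.6596 -0.2177  0.037 ] None
```

servo_tool(motion=[[[0, 0, 0], [0, 0, -8.16], 1], [[0, 0, 0], [0, 0, -8.16], 1], [[0, 0, 0], [0, 0, -8.16], 1], [[0, 0, 0], [0, 0, -8.16], 1], [[0, 0, 0], [0, 0, -8.16], 1], [[0, 0, 0], [0, 0, -8.16], 1], [[0, 0, 0], [0, 0, -8.16], 1], [[0, 0, 0], [0, 0, -8.16], 1], [[36, 15, 0], [0, 0, 0], 1], [[36, 15, 0], [0, 0, 0], 1], [[36, 15, 0], [0, 0, 0], 1], [[36, 15, 0], [0, 0, 0], 1], [[36, 15, 0], [0, 0, 0], 1], [[36, 15, 0], [0, 0, 0], 1], [[36, 15, 0], [0, 0, 0], 1], [[36, 15, 0], [0, 0, 0], 1], [[36, 15, 0], [0, 0, 0], 1], [[36, 15, 0], [0, 0, 0], 1], [[0, 0, 0], [0, 0, 0], 1], [[0, 0, 0], [0, 0, 0], 1]], squeeze=30)

```text
time: 2.1
position: [0.4532, -0.2978, 0.2036]
ee_rot: [-180.0, -0.0, 90.1]
force: [-0.3, -1.1, -0.1]
finger_gap: 0.0853
grasp_force: 0.0
```

```bash
cat >> h.py <<'E'
from scipy.spatial.transform import Rotation as Ro
def wcap(f=None):
    s=read_state(); im=cap('wrist')
    T=np.eye(4); T[:3,:3]=Ro.from_euler('xyz',s['ee_rot'],degrees=True).as_matrix(); T[:3,3]=s['position']
    M=T@np.array(im['T_tool_cam']); np.savez('wrist.npz',pixels=im['pixels'],K=im['intrinsics'],M=M)
    if f: save(im,f)
    return dict(pixels=im['pixels'],K=np.array(im['intrinsics']),M=M)
def wproj(w,P):
    q=(np.linalg.inv(w['M'])@np.c_[np.array(P,float).reshape(-1,3),np.ones(np.array(P).size//3)].T)[:3].T
    r=np.hypot(q[:,0],q[:,1]);th=np.arctan2(r,q[:,2]);K=w['K']
    return np.c_[K[0,2]+K[0,0]*th*q[:,0]/r,K[1,2]+K[1,1]*th*q[:,1]/r]
def wunproj(w,uv,z):
    K=w['K'];uv=np.array(uv,float).reshape(-1,2);a=(uv-[K[0,2],K[1,2]])/[K[0,0],K[1,1]];th=np.hypot(a[:,0],a[:,1])
    d=np.c_[a*(np.sin(th)/np.maximum(th,1e-9))[:,None],np.cos(th)]@w['M'][:3,:3].T;C=w['M'][:3,3]
    return C+d*((z-C[2])/d[:,2])[:,None]
def circ(c,r,z,n=48):
    a=np.linspace(0,2*np.pi,n,endpoint=False);return np.c_[c[0]+r*np.cos(a),c[1]+r*np.sin(a),np.full(n,z)]
def draw(w,f,circs,scale=1.5):
    p=cv2.resize(cv2.cvtColor(w['pixels'],cv2.COLOR_RGB2BGR),None,fx=scale,fy=scale,interpolation=cv2.INTER_CUBIC)
    for c,r,z in circs: cv2.polylines(p,[np.round(wproj(w,circ(c,r,z))*scale).astype(int)],True,(0,0,255),1)
    cv2.imwrite('pics/'+f,p)
E
python3 - <<'E'
from h import *
w=wcap();print(read_state()['position'],read_state()['ee_rot'],w['M'].round(3),w['K'])
draw(w,'w1.png',[((.452,-.299),.006,.08),((.452,-.299),.017,.07),((.452,-.299),.06,.01),((.607,-.329),.028,.06)])
E
```

```text
[ 0.45253486 -0.29923707  0.20358971] [-1.79953012e+02  1.97941462e-02  8.99677637e+01] [[ 1.     0.002  0.001  0.454]
 [ 0.002 -0.953 -0.301 -0.22 ]
 [ 0.001  0.301 -0.953  0.374]
 [ 0.     0.     0.     1.   ]] [[297.31863964   0.         254.68598419]
 [  0.         297.31863964 195.232528  ]
 [  0.           0.           1.        ]]
```

View pics/w1.png

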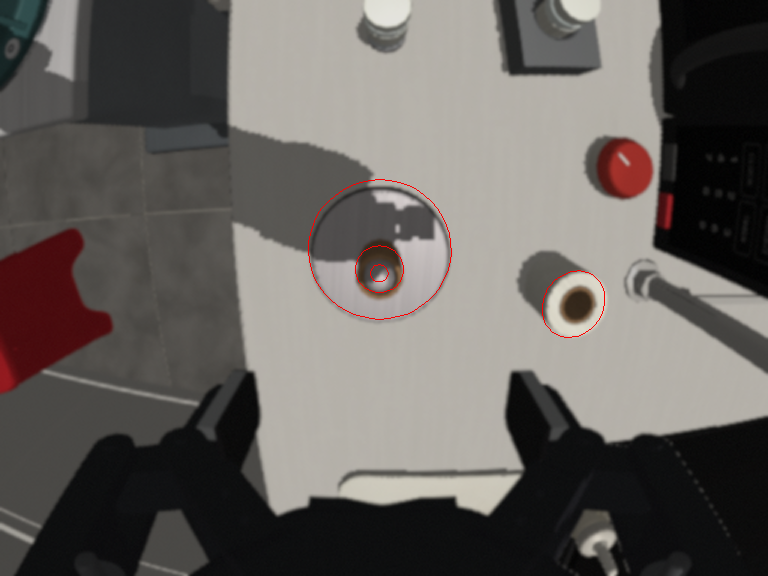

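The wrist view shows the stand's foot centred at about (380,251), roughly 2 mm lower in y than estimated. The roll at (575,303) agrees with the estimate, and a shelf pole stands beside it with its base at (640,278).

servo_tool(motion=[[[-1.5, 0, 20], [0, 0, 0], 0.6], [[0, 0, 30], [0, 0, 0], 0.6], [[0, 0, 30], [0, 0, 0], 0.6], [[0, 0, 30], [0, 0, 0], 0.6], [[0, 0, 30], [0, 0, 0], 0.6], [[0, 0, 20], [0, 0, 0], 0.6], [[0, 0, 8], [0, 0, 0], 0.6], [[0, 0, 0], [0, 0, 0], 0.6], [[0, 0, 0], [0, 0, 0], -1], [[0, 0, 0], [0, 0, 0], -1], [[0, 0, 0], [0, 0, 0], -1], [[0, 0, 0], [0, 0, 0], -1], [[0, 0, 0], [0, 0, 0], -1], [[0, 0, 0], [0, 0, 0], -1], [[0, 0, 0], [0, 0, 0], -1], [[0, 0, 0], [0, 0, 0], -1]], squeeze=25)

```text
time: 3.75
position: [0.453, -0.3011, 0.0371]
ee_rot: [180.0, 0.1, 89.9]
force: [-2.4, 0.0, 6.2]
finger_gap: 0.0317
grasp_force: 24.7
```

```bash
python3 - <<'E'
from h import *
T=load('top')
print('pole',unproj(T,np.array((547,216))/1.5,0.0), 'poleTop dir',unproj(T,np.array((600,160))/1.5,0.3))
E
```

```text
pole [[ 0.70448142 -0.33049548  0.        ]] poleTop dir [[ 0.74093231 -0.35946243  0.3       ]]
```

servo_tool(motion=[[[0, 0, -10], [0, 0, 0], -1], [[0, 0, -15], [0, 0, 0], -1], [[0, 0, -20], [0, 0, 0], -1], [[0, 0, -25], [0, 0, 0], -1], [[0, 0, -25], [0, 0, 0], -1], [[0, 0, -25], [0, 0, 0], -1], [[20, 0, 0], [0, 0, 0], -1], [[40, 0, 0], [0, 0, 0], -1], [[40, 0, 0], [0, 0, 0], -1], [[40, 0, 0], [0, 0, 0], -1], [[40, 0, 0], [0, 0, 0], -1], [[40, 0, 0], [0, 0, 0], -1], [[40, 0, 0], [0, 0, 0], -1], [[40, 0, 0], [0, 0, 0], -1], [[40, 0, 0], [0, 0, 0], -1]])

```text
time: 5.25
position: [0.4533, 0.0415, 0.1567]
ee_rot: [179.9, -0.0, 90.0]
force: [0.1, -0.2, 0.1]
finger_gap: 0.0315
grasp_force: 25.0
```

servo_tool(motion=[[[40, 0, 0], [0, 0, 0], -1], [[40, 0, 0], [0, 0, 0], -1], [[40, 0, 0], [0, 0, 0], -1], [[40, 0, 0], [0, 0, 0], -1], [[40, 0, 0], [0, 0, 0], -1], [[40, 0, 0], [0, 0, 0], -1], [[40, 0, 0], [0, 0, 0], -1], [[40, -6, 0], [0, 0, 0], -1], [[25, -6, 0], [0, 0, 0], -1], [[10, -6, 0], [0, 0, 0], -1], [[0, 0, 0], [0, 0, 0], -1], [[0, 0, 0], [0, 0, 0], -1]])

```text
time: 6.45
position: [0.4356, 0.3926, 0.1558]
ee_rot: [-180.0, 0.1, 89.9]
force: [-0.2, -0.4, 0.5]
finger_gap: 0.0314
grasp_force: 25.0
```

```bash
python3 - <<'E'
from h import *
s=read_state();print(s['position'],s['finger_gap'],s['grasp_force'])
w=wcap('w2.png')
E
```

```text
[0.43556844 0.39259583 0.15577068] 0.031414484820289044 24.99334719650733
```

View pics/w2.png

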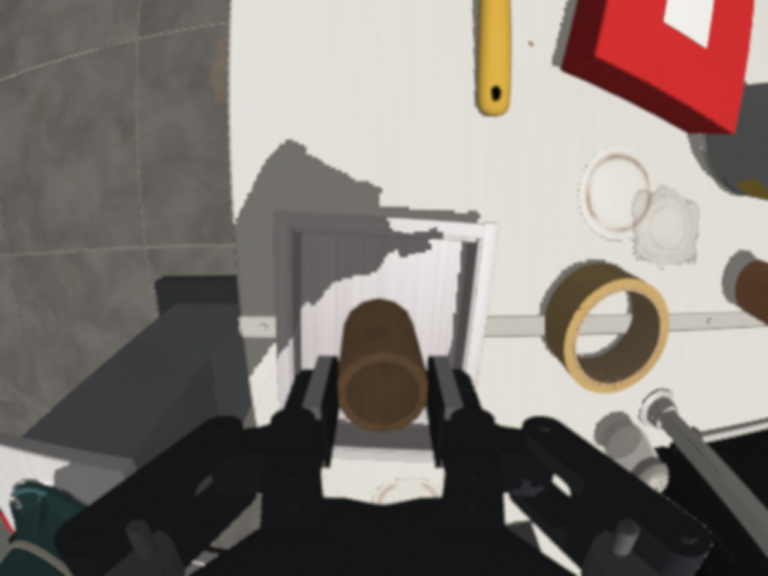

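The core is held between the pads above the pan, whose rim runs from (275,213) to (495,225); the pan is empty.

servo_tool(motion=[[[-20, -3, 0], [0, 0, 0], -1], [[0, 0, 30], [0, 0, 0], -1], [[0, 0, 30], [0, 0, 0], -1], [[0, 0, 30], [0, 0, 0], -1], [[0, 0, 20], [0, 0, 0], -1], [[0, 0, 8], [0, 0, 0], -1], [[0, 0, 4], [0, 0, 0], -1], [[0, 0, 0], [0, 0, 0], -1], [[0, 0, 0], [0, 0, 0], 0.2], [[0, 0, 0], [0, 0, 0], 0.2], [[0, 0, 0], [0, 0, 0], 0.2], [[0, 0, 0], [0, 0, 0], 0.2], [[0, 0, 0], [0, 0, 0], 0.2], [[0, 0, -20], [0, 0, 0], 0.2], [[0, 0, -30], [0, 0, 0], 0.2], [[0, 0, -40], [0, 0, 0], 0.2], [[0, 0, -40], [0, 0, 0], 0.2], [[0, 0, 0], [0, 0, 0], 0.2]])

```text
time: 8.3
position: [0.4351, 0.378, 0.1693]
ee_rot: [179.5, -0.4, 90.0]
force: [0.9, 0.2, 0.4]
finger_gap: 0.051
grasp_force: 0.0
```

```bash
python3 - <<'E'
from h import *
s=read_state();print(s['position'],s['finger_gap'],s['grasp_force'])
w=wcap('w3.png')
E
```

```text
[0.43512369 0.37802094 0.1692515 ] 0.05104175687846415 0.0
```

View pics/w3.png

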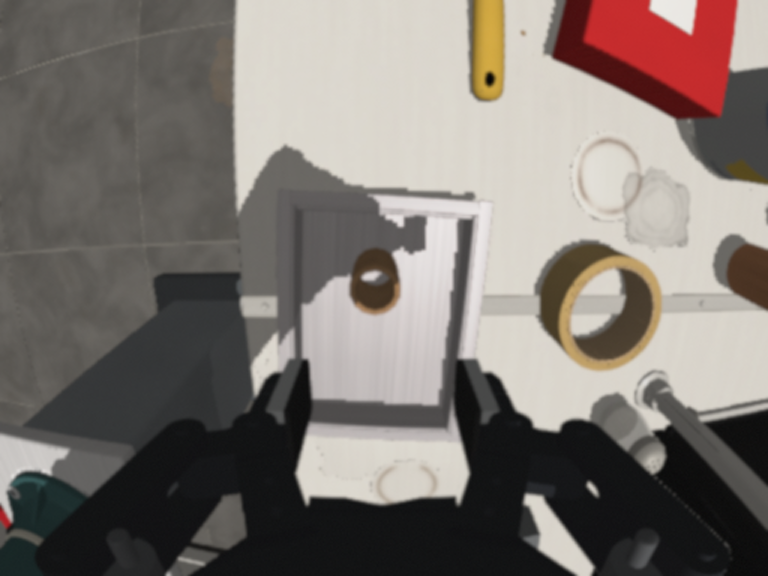

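The core stands upright in the pan at (375,280). Next, the roll.

servo_tool(motion=[[[-20, 0, 0], [0, 0, 0], 1], [[-40, 0, 0], [0, 0, 0], 1], [[-40, 0, 0], [0, 0, 0], 1], [[-40, 0, 0], [0, 0, 0], 1], [[-40, 0, 0], [0, 0, 0], 1], [[-40, 0, 0], [0, 0, 0], 1], [[-40, 0, 0], [0, 0, 0], 1], [[-40, 0, 0], [0, 0, 0], 1], [[-40, 10, 0], [0, 0, 0], 1], [[-40, 20, 0], [0, 0, 0], 1], [[-40, 20, 0], [0, 0, 0], 1], [[-40, 20, 0], [0, 0, 0], 1], [[-40, 20, 0], [0, 0, 0], 1], [[-40, 20, 0], [0, 0, 0], 1], [[-40, 20, 0], [0, 0, 0], 1], [[-40, 20, 0], [0, 0, 0], 1], [[-40, 20, 0], [0, 0, 0], 1], [[-40, 18, 0], [0, 0, 0], 1], [[0, 0, 0], [0, 0, 0], 1], [[0, 0, 0], [0, 0, 0], 1]])

```text
time: 10.35
position: [0.6169, -0.3273, 0.1609]
ee_rot: [-179.7, -0.1, 89.8]
force: [-1.0, 1.1, 0.0]
finger_gap: 0.0855
grasp_force: 0.0
```

```bash
python3 - <<'E'
from h import *
s=read_state();print(s['position'],s['ee_rot'],s['finger_gap'])
w=wcap();draw(w,'w4.png',[((.607,-.329),.028,.06),((.607,-.329),.013,.06),((.452,-.301),.06,.01),((.452,-.301),.006,.08)])
E
```

```text
[ 0.616914   -0.3272746   0.16093229] [-1.79703304e+02 -7.30035047e-02  8.97637247e+01] 0.08548166617450725
```

View pics/w4.png

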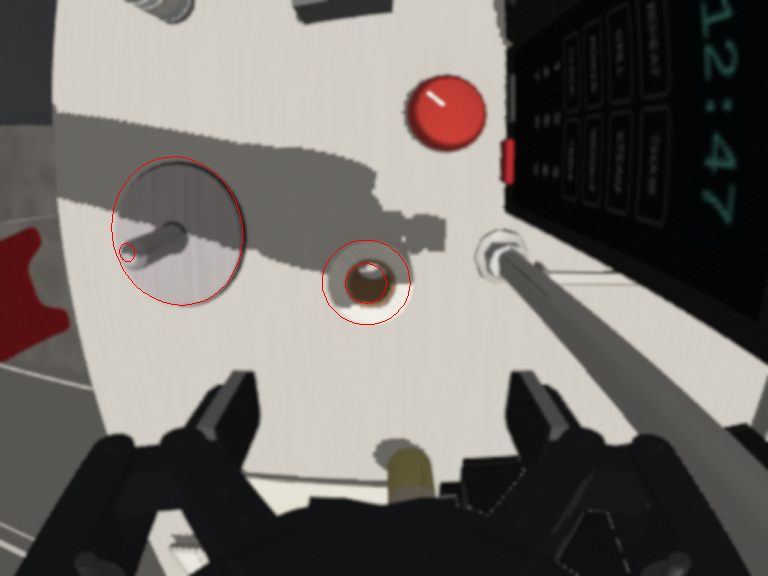

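The roll's bore is at about (371,284), so the roll is at roughly (0.609, -0.329). The pole base at (500,255) stays clear of the finger.

servo_tool(motion=[[[-2, -7.5, 0], [0, 0, 0], 1], [[0, 0, 20], [0, 0, 0], 1], [[0, 0, 30], [0, 0, 0], 1], [[0, 0, 30], [0, 0, 0], 1], [[0, 0, 25], [0, 0, 0], 1], [[0, 0, 20], [0, 0, 0], 1], [[0, 0, 10], [0, 0, 0], 1], [[0, 0, 5], [0, 0, 0], 1], [[0, 0, 0], [0, 0, 0], 1], [[0, 0, 0], [0, 0, 0], -1], [[0, 0, 0], [0, 0, 0], -1], [[0, 0, 0], [0, 0, 0], -1], [[0, 0, 0], [0, 0, 0], -1], [[0, 0, 0], [0, 0, 0], -1], [[0, 0, 0], [0, 0, 0], -1], [[0, 0, 0], [0, 0, 0], -1]], squeeze=40)

```text
time: 12.0
position: [0.6124, -0.3281, 0.0257]
ee_rot: [180.0, 0.1, 89.9]
force: [-2.6, 0.3, 6.5]
finger_gap: 0.0535
grasp_force: 40.7
```

servo_tool(motion=[[[0, 0, -10], [0, 0, 0], -1], [[0, 0, -25], [0, 0, 0], -1], [[0, 0, -30], [0, 0, 0], -1], [[0, 0, -30], [0, 0, 0], -1], [[0, 0, -15], [0, 0, 0], -1], [[3, -20, 0], [0, 0, 0], -1], [[4, -20, 0], [0, 0, 0], -1], [[4, -20, 0], [0, 0, 0], -1], [[4, -20, 0], [0, 0, 0], -1], [[4, -20, 0], [0, 0, 0], -1], [[4, -20, 0], [0, 0, 0], -1], [[4, -20, 0], [0, 0, 0], -1], [[0, -20, 0], [0, 0, 0], -1], [[0, 0, 0], [0, 0, 0], -1], [[0, 0, 0], [0, 0, 0], -1], [[0, 0, 0], [0, 0, 0], -1]])

```text
time: 13.6
position: [0.4542, -0.3005, 0.1341]
ee_rot: [179.9, 0.0, 90.0]
force: [-0.1, 0.6, -1.6]
finger_gap: 0.0531
grasp_force: 42.3
```

```bash
python3 - <<'E'
from h import *
s=read_state();print(s['position'],s['ee_rot'],s['finger_gap'],s['grasp_force']);p=s['position']
w=wcap();draw(w,'w5.png',[((.452,-.301),.06,.01),((.452,-.301),.006,.08),(p,.028,p[2]+.034),(p,.013,p[2]+.034)])
E
```

```text
[ 0.45422971 -0.30049178  0.13408815] [1.79877267e+02 2.36689909e-02 9.00007178e+01] 0.05312229111630001 42.34442251967266
```

View pics/w5.png

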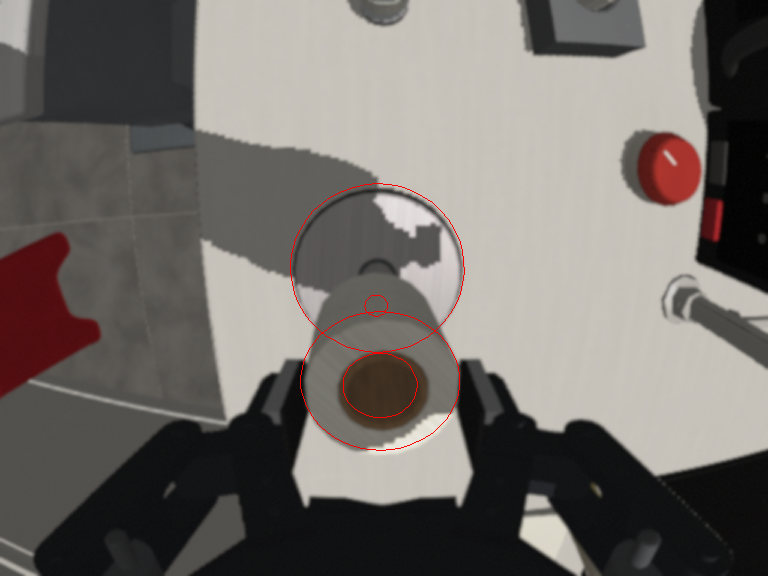

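The roll is held upright with its bore at about (384,390). That is the same offset the core had in the hand, so I descend at the core's grasp position.

servo_tool(motion=[[[-0.5, -1.2, 0], [0, 0, 0], -1], [[0, 0, 10], [0, 0, 0], -1], [[0, 0, 10], [0, 0, 0], -1], [[0, 0, 10], [0, 0, 0], -1], [[0, 0, 10], [0, 0, 0], -1], [[0, 0, 8], [0, 0, 0], -1], [[0, 0, 0], [0, 0, 0], -1], [[0, 0, 0], [0, 0, 0], -1]])

```text
time: 14.45
position: [0.452, -0.3009, 0.0856]
ee_rot: [179.9, 0.0, 90.0]
force: [2.8, -1.1, -3.4]
finger_gap: 0.053
grasp_force: 42.3
```

servo_tool(motion=[[[0, 0, 8], [0, 0, 0], -1], [[0, 0, 8], [0, 0, 0], -1], [[0, 0, 8], [0, 0, 0], -1], [[0, 0, 8], [0, 0, 0], -1], [[0, 0, 8], [0, 0, 0], -1], [[0, 0, 4], [0, 0, 0], -1], [[0, 0, 3], [0, 0, 0], -1], [[0, 0, 0], [0, 0, 0], -1], [[0, 0, 0], [0, 0, 0], -1]])

```text
time: 15.35
position: [0.4516, -0.3009, 0.0387]
ee_rot: [180.0, 0.0, 90.0]
force: [3.6, -1.5, -3.2]
finger_gap: 0.0535
grasp_force: 42.4
```

servo_tool(motion=[[[0, 0, 2], [0, 0, 0], -1], [[0, 0, 1], [0, 0, 0], -1], [[0, 0, 0], [0, 0, 0], -1], [[0, 0, 0], [0, 0, 0], 1], [[0, 0, 0], [0, 0, 0], 1], [[0, 0, 0], [0, 0, 0], 1], [[0, 0, 0], [0, 0, 0], 1], [[0, 0, 0], [0, 0, 0], 1], [[0, 0, -20], [0, 0, 0], 1], [[0, 0, -30], [0, 0, 0], 1], [[0, 0, -40], [0, 0, 0], 1], [[0, 0, -40], [0, 0, 0], 1], [[0, 0, 0], [0, 0, 0], 1], [[0, 0, 0], [0, 0, 0], 1]])

```text
time: 16.75
position: [0.4515, -0.3012, 0.1667]
ee_rot: [179.9, 0.1, 89.9]
force: [0.3, -0.2, 0.7]
finger_gap: 0.0851
grasp_force: 0.0
```

```bash
python3 - <<'E'
from h import *
s=read_state();print(s['position'],s['ee_rot'],s['finger_gap'],s['force'])
w=wcap();draw(w,'w6.png',[((.452,-.301),.06,.01),((.452,-.301),.028,.07),((.452,-.301),.006,.08)])
E
```

```text
[ 0.45147117 -0.30117795  0.16668274] [1.79919728e+02 7.38581360e-02 8.99492987e+01] 0.08514422564508199 [ 0.3156909  -0.22975941  0.65127445]
```

View pics/w6.png

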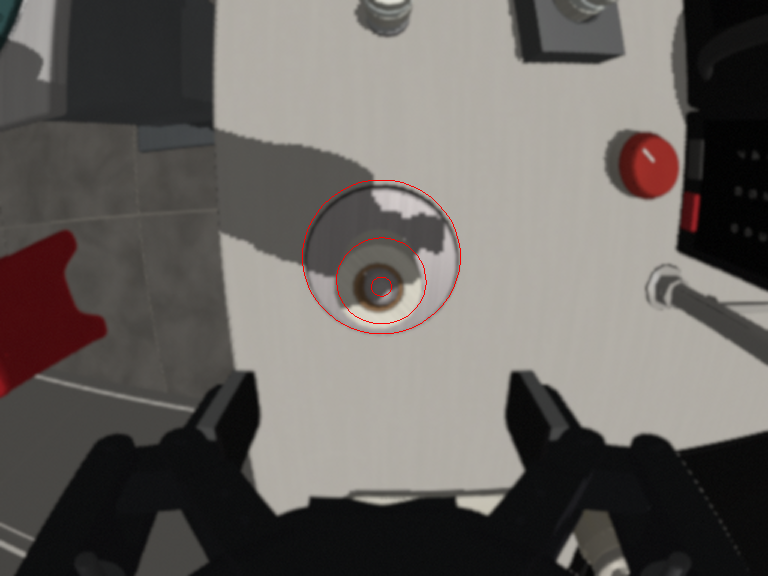

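The roll is home on the spindle at (380,287), with its top at the expected height. Next, the old vial.

servo_tool(motion=[[[20, 19, 0], [0, 0, 0], 0.6], [[30, 19, 0], [0, 0, 0], 0.6], [[30, 19, 0], [0, 0, 0], 0.6], [[30, 19, 0], [0, 0, 0], 0.6], [[30, 19, 0], [0, 0, 0], 0.6], [[30, 19, 0], [0, 0, 0], 0.6], [[30, 19, 0], [0, 0, 0], 0.6], [[0, 0, 0], [0, 0, 0], 0.6], [[0, 0, 0], [0, 0, 0], 0.6], [[0, 0, 0], [0, 0, 0], 0.6]])

```text
time: 17.8
position: [0.5826, -0.1021, 0.1642]
ee_rot: [-179.8, 0.0, 89.9]
force: [0.6, 0.2, 0.1]
finger_gap: 0.0685
grasp_force: 0.0
```

```bash
python3 - <<'E'
from h import *
s=read_state();print(s['position'],s['ee_rot'],s['finger_gap'],s['force'])
w=wcap()
c=np.array([.5755,-.0200]);a=np.radians(7.2);ya=np.array([-np.sin(a),np.cos(a)])
L=[(c+ya*y,.018,.045) for y in(-.084,-.028,.028,.084)]
draw(w,'w7.png',L+[((.585,-.101),.016,.09),((.4636,.045),.016,.08),((.4675,-.028),.016,.08),((.4565,-.1115),.016,.08)])
E
```

```text
[ 0.58264538 -0.10214804  0.16422847] [-1.79784632e+02  3.24295409e-02  8.98911621e+01] 0.06852069478357284 [0.56344847 0.20632177 0.07608485]
```

View pics/w7.png

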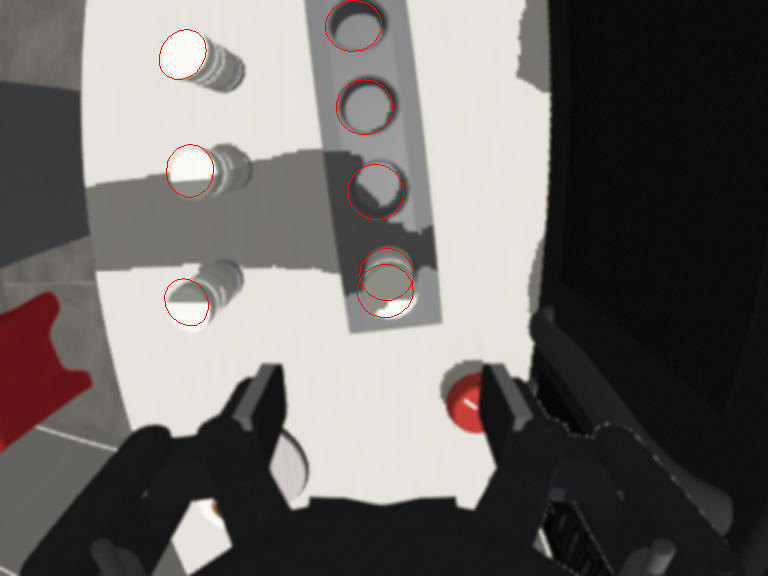

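The old vial cap is at about (388,292). The rack holes at (379,190), (368,105) and (357,25) sit about 2 mm further in +x than my estimate. The fresh vials match the estimate.

servo_tool(motion=[[[0, 3.5, 20], [0, 0, 0], 0.5], [[0, 0, 30], [0, 0, 0], 0.5], [[0, 0, 30], [0, 0, 0], 0.5], [[0, 0, 20], [0, 0, 0], 0.5], [[0, 0, 12], [0, 0, 0], 0.5], [[0, 0, 0], [0, 0, 0], 0.5], [[0, 0, 0], [0, 0, 0], -1], [[0, 0, 0], [0, 0, 0], -1], [[0, 0, 0], [0, 0, 0], -1], [[0, 0, 0], [0, 0, 0], -1], [[0, 0, 0], [0, 0, 0], -1], [[0, 0, 0], [0, 0, 0], -1], [[0, 0, -10], [0, 0, 0], -1], [[0, 0, -20], [0, 0, 0], -1], [[0, 0, -30], [0, 0, 0], -1], [[0, 0, -30], [0, 0, 0], -1], [[0, 0, -30], [0, 0, 0], -1], [[0, 0, 0], [0, 0, 0], -1]], squeeze=35)

```text
time: 19.65
position: [0.5912, -0.101, 0.1786]
ee_rot: [179.5, 0.1, 90.0]
force: [0.9, -0.9, -0.0]
finger_gap: 0.0301
grasp_force: 34.9
```

servo_tool(motion=[[[38, 0, 0], [0, 0, 0], -1], [[38, -18, 0], [0, 0, 0], -1], [[38, -18, 0], [0, 0, 0], -1], [[38, -18, 0], [0, 0, 0], -1], [[38, -18, 0], [0, 0, 0], -1], [[38, -18, 0], [0, 0, 0], -1], [[38, -18, 0], [0, 0, 0], -1], [[38, -18, 0], [0, 0, 0], -1], [[38, -18, 0], [0, 0, 0], -1], [[40, -14, 0], [0, 0, 0], -1], [[0, 0, 0], [0, 0, 0], -1], [[0, 0, 0], [0, 0, 0], -1], [[0, 0, 0], [0, 0, 0], -1]])

```text
time: 20.95
position: [0.4301, 0.2796, 0.1733]
ee_rot: [-179.9, 0.1, 89.9]
force: [0.8, -1.0, -1.4]
finger_gap: 0.0295
grasp_force: 34.9
```

servo_tool(motion=[[[8, 0, 20], [0, 0, 0], -1], [[0, 0, 30], [0, 0, 0], -1], [[0, 0, 30], [0, 0, 0], -1], [[0, 0, 25], [0, 0, 0], -1], [[0, 0, 13], [0, 0, 0], -1], [[0, 0, 6], [0, 0, 0], -1], [[0, 0, 0], [0, 0, 0], -1], [[0, 0, 0], [0, 0, 0], -1]])

```text
time: 21.75
position: [0.431, 0.2891, 0.0505]
ee_rot: [179.9, -0.0, 89.9]
force: [0.2, -0.2, -1.0]
finger_gap: 0.03
grasp_force: 34.9
```

servo_tool(motion=[[[0, 0, 2], [0, 0, 0], -1], [[0, 0, 2], [0, 0, 0], -1], [[0, 0, 0], [0, 0, 0], -1], [[0, 0, 0], [0, 0, 0], 0.5], [[0, 0, 0], [0, 0, 0], 0.5], [[0, 0, 0], [0, 0, 0], 0.5], [[0, 0, 0], [0, 0, 0], 0.5], [[0, 0, 0], [0, 0, 0], 0.5], [[0, 0, -10], [0, 0, 0], 0.5], [[0, 0, -30], [0, 0, 0], 0.5], [[0, 0, -40], [0, 0, 0], 0.5], [[0, 0, -40], [0, 0, 0], 0.5], [[-30, 4, 0], [0, 0, 0], 0.5], [[-40, 6, 0], [0, 0, 0], 0.5], [[-40, 6, 0], [0, 0, 0], 0.5], [[-40, 6, 0], [0, 0, 0], 0.5], [[-40, 6, 0], [0, 0, 0], 0.5], [[-40, 5, 0], [0, 0, 0], 0.5], [[0, 0, 0], [0, 0, 0], 0.5], [[0, 0, 0], [0, 0, 0], 0.5]])

```text
time: 23.75
position: [0.4631, 0.0581, 0.1662]
ee_rot: [180.0, 0.0, 89.8]
force: [-0.6, 0.7, -0.0]
finger_gap: 0.0639
grasp_force: 0.0
```

```bash
python3 - <<'E'
from h import *
s=read_state();print(s['position'],s['ee_rot'],s['finger_gap'],s['force'])
w=wcap()
c=np.array([.577,-.0200]);a=np.radians(7.2);ya=np.array([-np.sin(a),np.cos(a)])
L=[(c+ya*y,.018,.045) for y in(-.084,-.028,.028,.084)];print(np.round([l[0] for l in L],4))
draw(w,'w8.png',L+[((.4636,.045),.016,.08),((.4675,-.028),.016,.08),((.4565,-.1115),.016,.08)])
E
```

```text
[0.46307351 0.05806928 0.16620303] [1.79978436e+02 2.08567481e-03 8.97867007e+01] 0.06393460491965824 [-0.61940899  0.67138716 -0.00312692]
[[ 0.5875 -0.1033]
 [ 0.5805 -0.0478]
 [ 0.5735  0.0078]
 [ 0.5665  0.0633]]
```

View pics/w8.png

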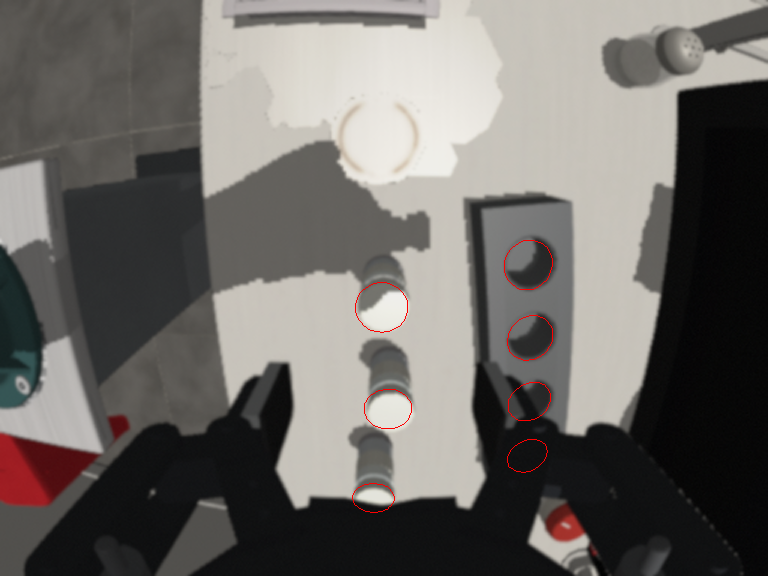

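Fresh vials are at (381,307), (388,410) and (374,497), as estimated. The hole overlays match within 1 mm. Grasping the first fresh vial.

servo_tool(motion=[[[-13, 0.5, 20], [0, 0, 0], 0.5], [[0, 0, 30], [0, 0, 0], 0.5], [[0, 0, 30], [0, 0, 0], 0.5], [[0, 0, 25], [0, 0, 0], 0.5], [[0, 0, 15], [0, 0, 0], 0.5], [[0, 0, 5], [0, 0, 0], 0.5], [[0, 0, 0], [0, 0, 0], 0.5], [[0, 0, 0], [0, 0, 0], -1], [[0, 0, 0], [0, 0, 0], -1], [[0, 0, 0], [0, 0, 0], -1], [[0, 0, 0], [0, 0, 0], -1], [[0, 0, 0], [0, 0, 0], -1], [[0, 0, 0], [0, 0, 0], -1]])

```text
time: 25.1
position: [0.4642, 0.0464, 0.0419]
ee_rot: [179.9, -0.0, 90.0]
force: [-1.1, 1.2, 6.7]
finger_gap: 0.0303
grasp_force: 34.2
```

servo_tool(motion=[[[0, 0, -10], [0, 0, 0], -1], [[0, 0, -20], [0, 0, 0], -1], [[0, 0, -25], [0, 0, 0], -1], [[0, 0, -20], [0, 0, 0], -1], [[4, 20, 0], [0, 0, 0], -1], [[4, 20, 0], [0, 0, 0], -1], [[4, 20, 0], [0, 0, 0], -1], [[4, 20, 0], [0, 0, 0], -1], [[2, 20, 0], [0, 0, 0], -1], [[0, 0, 0], [0, 0, 0], -1], [[0, 0, 0], [0, 0, 0], -1], [[0, 0, 0], [0, 0, 0], -1], [[0, 0, 0], [0, 0, 0], -1]])

```text
time: 26.4
position: [0.5621, 0.0637, 0.1158]
ee_rot: [-179.9, 0.0, 90.0]
force: [-0.8, -0.4, -0.9]
finger_gap: 0.0302
grasp_force: 34.9
```

```bash
python3 - <<'E'
from h import *
s=read_state();p=s['position'];print(p,s['ee_rot'],s['finger_gap'],s['force'])
w=wcap();draw(w,'w9.png',[((.5672,.0633),.018,.045),(p,.016,p[2]+.039)])
E
```

```text
[0.56205823 0.06370813 0.11579848] [-1.79920534e+02  3.13511404e-02  8.99735585e+01] 0.03023787523125969 [-0.8396052  -0.40954025 -0.89359976]
```

View pics/w9.png

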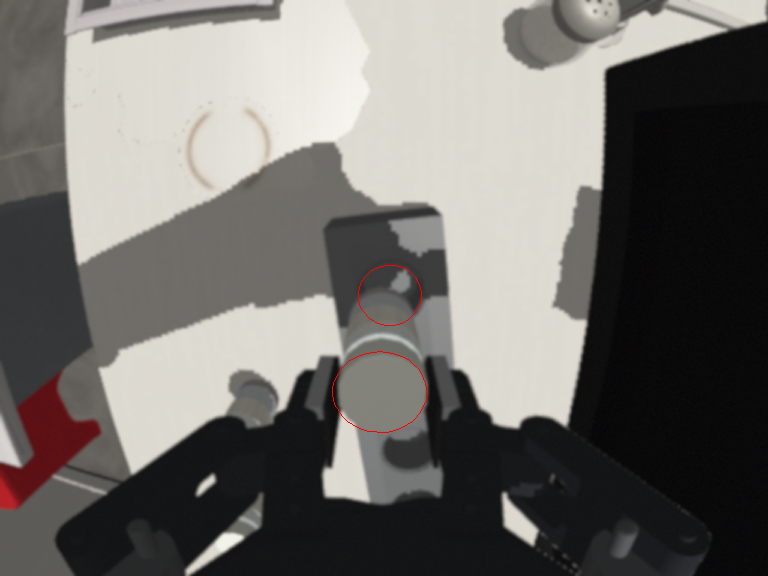

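The held cap is at (382,392), within 1 mm of the TCP, and the hole is just ahead in +x. Inserting.

servo_tool(motion=[[[-0.5, 4.5, 0], [0, 0, 0], -1], [[0, 0, 10], [0, 0, 0], -1], [[0, 0, 10], [0, 0, 0], -1], [[0, 0, 5], [0, 0, 0], -1], [[0, 0, 5], [0, 0, 0], -1], [[0, 0, 5], [0, 0, 0], -1], [[0, 0, 5], [0, 0, 0], -1], [[0, 0, 0], [0, 0, 0], -1], [[0, 0, 0], [0, 0, 0], -1]])

```text
time: 27.35
position: [0.5679, 0.0637, 0.0757]
ee_rot: [-180.0, -0.0, 90.0]
force: [-0.6, 0.2, -0.9]
finger_gap: 0.0303
grasp_force: 34.9
```

servo_tool(motion=[[[0, 0, 6], [0, 0, 0], -1], [[0, 0, 6], [0, 0, 0], -1], [[0, 0, 6], [0, 0, 0], -1], [[0, 0, 4], [0, 0, 0], -1], [[0, 0, 1], [0, 0, 0], -1], [[0, 0, 0], [0, 0, 0], -1], [[0, 0, 0], [0, 0, 0], -1]])

```text
time: 28.05
position: [0.5679, 0.0636, 0.0527]
ee_rot: [-180.0, 0.0, 90.0]
force: [-0.3, 0.6, -0.2]
finger_gap: 0.0297
grasp_force: 34.9
```

servo_tool(motion=[[[0, 0, 0], [0, 0, 0], 0.5], [[0, 0, 0], [0, 0, 0], 0.5], [[0, 0, 0], [0, 0, 0], 0.5], [[0, 0, 0], [0, 0, 0], 0.5], [[0, 0, 0], [0, 0, 0], 0.5], [[0, 0, -10], [0, 0, 0], 0.5], [[0, 0, -30], [0, 0, 0], 0.5], [[0, 0, -35], [0, 0, 0], 0.5], [[0, 0, -35], [0, 0, 0], 0.5], [[-12, -20, 0], [0, 0, 0], 0.5], [[-20, -20, 0], [0, 0, 0], 0.5], [[-20, -20, 0], [0, 0, 0], 0.5], [[-20, -20, 0], [0, 0, 0], 0.5], [[-20, -20, 0], [0, 0, 0], 0.5], [[0, 0, 0], [0, 0, 0], 0.5], [[0, 0, 0], [0, 0, 0], 0.5], [[0, 0, 0], [0, 0, 0], 0.5]])

```text
time: 29.75
position: [0.4693, -0.0275, 0.1634]
ee_rot: [179.9, -0.0, 90.0]
force: [-0.3, -0.2, -0.2]
finger_gap: 0.0644
grasp_force: 0.0
```

```bash
python3 - <<'E'
from h import *
s=read_state();p=s['position'];print(p,s['ee_rot'],s['finger_gap'],s['force'])
w=wcap();draw(w,'w10.png',[((.5672,.0633),.016,.09),((.4675,-.028),.016,.08),((.4565,-.1115),.016,.08),((.574,.0078),.018,.045)])
E
```

```text
[ 0.46928876 -0.02754523  0.1634265 ] [ 1.79877512e+02 -3.27561642e-02  9.00173317e+01] 0.06438244926109667 [-0.27428534 -0.19905316 -0.22295958]
```

View pics/w10.png

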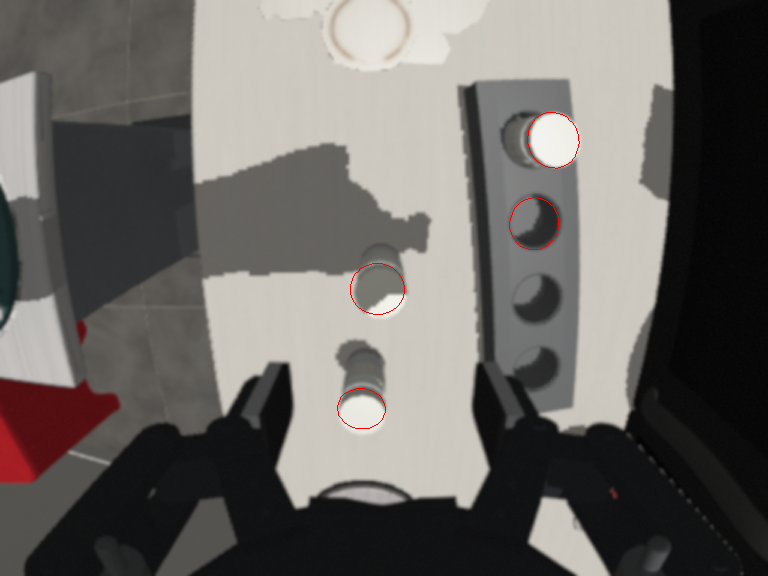

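Vial a is seated in hole 3 at (553,140), with its top at 90 mm. Vial b is at (379,291) and c at (362,411), both about 1 mm lower in y than drawn.

servo_tool(motion=[[[-1.5, -1, 20], [0, 0, 0], 0.5], [[0, 0, 30], [0, 0, 0], 0.5], [[0, 0, 30], [0, 0, 0], 0.5], [[0, 0, 22], [0, 0, 0], 0.5], [[0, 0, 15], [0, 0, 0], 0.5], [[0, 0, 5], [0, 0, 0], 0.5], [[0, 0, 0], [0, 0, 0], 0.5], [[0, 0, 0], [0, 0, 0], -1], [[0, 0, 0], [0, 0, 0], -1], [[0, 0, 0], [0, 0, 0], -1], [[0, 0, 0], [0, 0, 0], -1], [[0, 0, 0], [0, 0, 0], -1], [[0, 0, 0], [0, 0, 0], -1]])

```text
time: 31.1
position: [0.468, -0.0298, 0.0418]
ee_rot: [179.9, 0.0, 90.0]
force: [0.0, 0.1, 6.5]
finger_gap: 0.03
grasp_force: 34.4
```

servo_tool(motion=[[[0, 0, -10], [0, 0, 0], -1], [[0, 0, -20], [0, 0, 0], -1], [[0, 0, -25], [0, 0, 0], -1], [[0, 0, -20], [0, 0, 0], -1], [[7, 20, 0], [0, 0, 0], -1], [[7, 20, 0], [0, 0, 0], -1], [[7, 20, 0], [0, 0, 0], -1], [[7, 20, 0], [0, 0, 0], -1], [[8, 20, 0], [0, 0, 0], -1], [[0, 5, 0], [0, 0, 0], -1], [[0, 0, 0], [0, 0, 0], -1], [[0, 0, 0], [0, 0, 0], -1], [[0, 0, 0], [0, 0, 0], -1]])

```text
time: 32.4
position: [0.5702, 0.0052, 0.1156]
ee_rot: [-179.9, 0.0, 89.9]
force: [-0.1, -0.3, -1.0]
finger_gap: 0.0302
grasp_force: 34.9
```

servo_tool(motion=[[[2.3, 4.2, 0], [0, 0, 0], -1], [[0, 0, 10], [0, 0, 0], -1], [[0, 0, 10], [0, 0, 0], -1], [[0, 0, 5], [0, 0, 0], -1], [[0, 0, 5], [0, 0, 0], -1], [[0, 0, 5], [0, 0, 0], -1], [[0, 0, 5], [0, 0, 0], -1], [[0, 0, 0], [0, 0, 0], -1], [[0, 0, 0], [0, 0, 0], -1]])

```text
time: 33.3
position: [0.5753, 0.0083, 0.0753]
ee_rot: [-179.9, 0.0, 90.0]
force: [-1.6, 0.9, -2.7]
finger_gap: 0.0299
grasp_force: 34.8
```

servo_tool(motion=[[[0, -0.7, 6], [0, 0, 0], -1], [[0, 0, 6], [0, 0, 0], -1], [[0, 0, 6], [0, 0, 0], -1], [[0, 0, 4], [0, 0, 0], -1], [[0, 0, 1], [0, 0, 0], -1], [[0, 0, 0], [0, 0, 0], -1], [[0, 0, 0], [0, 0, 0], -1]])

```text
time: 34.0
position: [0.5751, 0.0083, 0.0525]
ee_rot: [-180.0, 0.0, 90.0]
force: [-1.9, 1.2, -2.5]
finger_gap: 0.03
grasp_force: 34.9
```

servo_tool(motion=[[[0, 0, 0], [0, 0, 0], 0.5], [[0, 0, 0], [0, 0, 0], 0.5], [[0, 0, 0], [0, 0, 0], 0.5], [[0, 0, 0], [0, 0, 0], 0.5], [[0, 0, 0], [0, 0, 0], 0.5], [[0, 0, -10], [0, 0, 0], 0.5], [[0, 0, -30], [0, 0, 0], 0.5], [[0, 0, -35], [0, 0, 0], 0.5], [[0, 0, -35], [0, 0, 0], 0.5], [[-20, -18, 0], [0, 0, 0], 0.5], [[-20, -20, 0], [0, 0, 0], 0.5], [[-20, -20, 0], [0, 0, 0], 0.5], [[-20, -20, 0], [0, 0, 0], 0.5], [[-20, -20, 0], [0, 0, 0], 0.5], [[-20, -20, 0], [0, 0, 0], 0.5], [[0, 0, 0], [0, 0, 0], 0.5], [[0, 0, 0], [0, 0, 0], 0.5], [[0, 0, 0], [0, 0, 0], 0.5]])

```text
time: 35.8
position: [0.4587, -0.1109, 0.1634]
ee_rot: [179.9, -0.0, 90.0]
force: [0.3, 0.3, 0.7]
finger_gap: 0.0638
grasp_force: 0.0
```

```bash
python3 - <<'E'
from h import *
s=read_state();p=s['position'];print(p,s['ee_rot'],s['finger_gap'],s['force'])
w=wcap();draw(w,'w11.png',[((.5672,.0633),.016,.09),((.574,.0078),.016,.09),((.457,-.113),.016,.08),((.588,-.1033),.018,.045),((.452,-.301),.028,.07)])
E
```

```text
[ 0.45868798 -0.11085069  0.16342271] [ 1.79883138e+02 -1.29591008e-02  9.00254074e+01] 0.06378951036134316 [0.31773181 0.32836706 0.66241615]
```

View pics/w11.png

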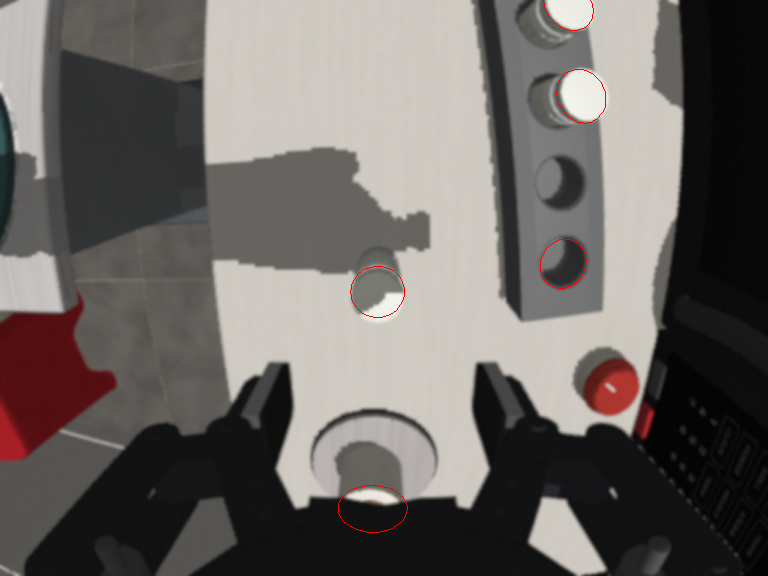

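Vial b is seated in hole 2 at (581,96). Vial c is at (378,294). Hole 0 at (563,263) matches its overlay.

servo_tool(motion=[[[-3, -1.5, 20], [0, 0, 0], 0.5], [[0, 0, 30], [0, 0, 0], 0.5], [[0, 0, 30], [0, 0, 0], 0.5], [[0, 0, 22], [0, 0, 0], 0.5], [[0, 0, 15], [0, 0, 0], 0.5], [[0, 0, 5], [0, 0, 0], 0.5], [[0, 0, 0], [0, 0, 0], 0.5], [[0, 0, 0], [0, 0, 0], -1], [[0, 0, 0], [0, 0, 0], -1], [[0, 0, 0], [0, 0, 0], -1], [[0, 0, 0], [0, 0, 0], -1], [[0, 0, 0], [0, 0, 0], -1], [[0, 0, 0], [0, 0, 0], -1]])

```text
time: 37.15
position: [0.4566, -0.1147, 0.0418]
ee_rot: [179.9, 0.0, 90.0]
force: [-1.1, 1.1, 6.4]
finger_gap: 0.0304
grasp_force: 34.3
```

servo_tool(motion=[[[0, 0, -10], [0, 0, 0], -1], [[0, 0, -20], [0, 0, 0], -1], [[0, 0, -25], [0, 0, 0], -1], [[0, 0, -20], [0, 0, 0], -1], [[2, 20, 0], [0, 0, 0], -1], [[2, 20, 0], [0, 0, 0], -1], [[2, 20, 0], [0, 0, 0], -1], [[2, 20, 0], [0, 0, 0], -1], [[2, 20, 0], [0, 0, 0], -1], [[0, 20, 0], [0, 0, 0], -1], [[0, 10, 0], [0, 0, 0], -1], [[0, 0, 0], [0, 0, 0], -1], [[0, 0, 0], [0, 0, 0], -1], [[0, 0, 0], [0, 0, 0], -1]])

```text
time: 38.55
position: [0.5842, -0.1048, 0.1156]
ee_rot: [-179.9, 0.0, 90.0]
force: [0.4, 0.1, -0.8]
finger_gap: 0.03
grasp_force: 34.8
```

servo_tool(motion=[[[1.3, 3.3, 0], [0, 0, 0], -1], [[0, 0, 10], [0, 0, 0], -1], [[0, 0, 10], [0, 0, 0], -1], [[0, 0, 5], [0, 0, 0], -1], [[0, 0, 5], [0, 0, 0], -1], [[0, 0, 5], [0, 0, 0], -1], [[0, 0, 5], [0, 0, 0], -1], [[0, 0, 0], [0, 0, 0], -1], [[0, 0, 0], [0, 0, 0], -1]])

```text
time: 39.45
position: [0.5887, -0.1032, 0.0755]
ee_rot: [-179.9, -0.0, 90.0]
force: [-0.3, 1.0, -0.4]
finger_gap: 0.0301
grasp_force: 34.8
```

servo_tool(motion=[[[0, 0, 6], [0, 0, 0], -1], [[0, 0, 6], [0, 0, 0], -1], [[0, 0, 6], [0, 0, 0], -1], [[0, 0, 4], [0, 0, 0], -1], [[0, 0, 1], [0, 0, 0], -1], [[0, 0, 0], [0, 0, 0], -1], [[0, 0, 0], [0, 0, 0], -1]])

```text
time: 40.15
position: [0.5887, -0.1033, 0.0525]
ee_rot: [-179.9, -0.0, 90.0]
force: [-2.3, 2.3, -1.7]
finger_gap: 0.0299
grasp_force: 34.8
```

servo_tool(motion=[[[0, 0, 0], [0, 0, 0], 0.5], [[0, 0, 0], [0, 0, 0], 0.5], [[0, 0, 0], [0, 0, 0], 0.5], [[0, 0, 0], [0, 0, 0], 0.5], [[0, 0, 0], [0, 0, 0], 0.5], [[0, 0, -10], [0, 0, 0], 0.5], [[0, 0, -30], [0, 0, 0], 0.5], [[0, 0, -35], [0, 0, 0], 0.5], [[0, 0, -35], [0, 0, 0], 0.5], [[0, -20, -20], [0, 0, 0], 0.5], [[-20, -20, -20], [0, 0, 0], 0.5], [[-40, -20, 0], [0, 0, 0], 0.5], [[-40, -20, 0], [0, 0, 0], 0.5], [[-40, -20, 0], [0, 0, 0], 0.5], [[-40, 0, 0], [0, 0, 0], 0.5], [[-40, 0, 0], [0, 0, 0], 0.5], [[-40, 0, 0], [0, 0, 0], 0.5], [[-40, 0, 0], [0, 0, 0], 0.5], [[0, 0, 0], [0, 0, 0], 0.5], [[0, 0, 0], [0, 0, 0], 0.5]])

```text
time: 42.15
position: [0.4885, -0.4042, 0.2031]
ee_rot: [180.0, -0.0, 89.8]
force: [-0.9, 1.0, 0.7]
finger_gap: 0.0642
grasp_force: 0.0
```

```bash
python3 - <<'E'
from h import *
T=cap('top');S=cap('side')
a=cv2.resize(T['pixels'][120:300,90:450],None,fx=2,fy=2,interpolation=cv2.INTER_CUBIC)
b=cv2.resize(S['pixels'][60:384,180:360],None,fx=1,fy=1)
h=cv2.resize(np.rot90(S['pixels'][80:374,190:360]),(720,415))[:,:]
cv2.imwrite('pics/fin.png',cv2.cvtColor(np.vstack([a[:,:720],cv2.resize(h,(720,230+0))]),cv2.COLOR_RGB2BGR))
print(read_state()['position'])
E
```

```text
[ 0.48935751 -0.40147927  0.20308188]
```

View pics/fin.png

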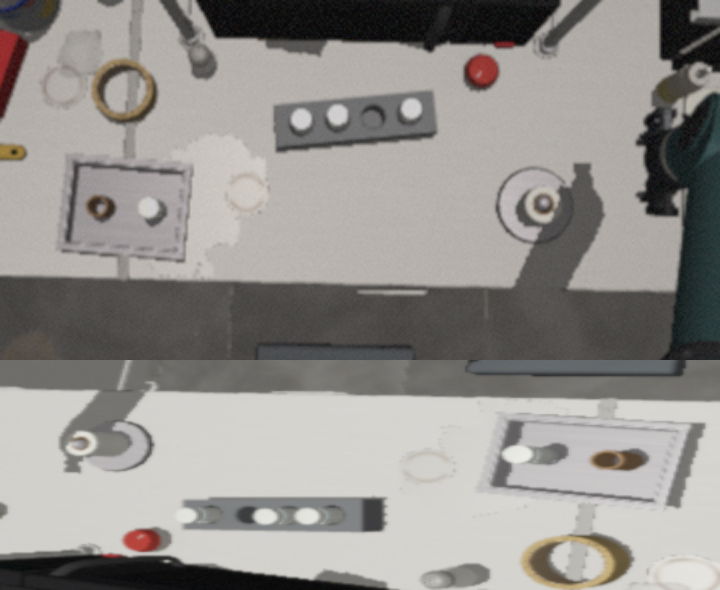

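The final views show three vials in the rack at (301,119), (337,115) and (411,108). The core at (100,208) and the old vial at (150,208) are in the pan, and the roll is on the spindle at (543,204). The tape, salt and timer have not moved.

```bash
python3 -c "
from h import *
print(env.job_done())"
```

```text
the job is handed in; nothing more can be done
None
```

The job is done and handed in at about 42 s: the core and the one old vial are in the pan, the label roll is all the way down on the spindle, the three fresh vials stand fully down in rack holes 0, 2 and 3, and the tape, salt shaker and timer were left where they were.

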